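Fit the counting wheel on the tablet counter

TASK

Set up the tablet counter for large tablets: take the counting wheel with the six wide notches, slide it hub up onto the counter's toothed drive shaft and rock it until the teeth mesh and it sits fully home on the shoulder. Then put the round retaining cap, open side down, over the end of the shaft so that it rests on the wheel's hub, and let go. Leave the other wheel and everything else on the table where they are.

Things in the scene. Friction and masses are not known exactly. Their poses are not given: they have to be found in the camera images.
- wheel_large: Counting wheel to fit, white plastic, 0.15 kg: 100 mm disc, 10 mm thick, with six wide notches (25 mm) between six lobes, and a hexagonal hub, 46 mm across flats, standing up to 46 mm above the underside. Origin: centre of the underside, z up. The hub's flats face 0, 60, 120... degrees from its x axis; the notches are centred there too. Starts flat on the table, hub up.
- wheel_large_top (a point): Centre of the top face of that wheel's hub, mouth of the bore, which runs straight through hub and disc. It has six inward teeth over its whole 46 mm height, 5 mm wide, tips at radius 13 mm, at 0, 60, 120... degrees from the wheel's x axis; between the teeth its radius is 18.5 mm or more.
- wheel_small: Spare wheel for small tablets: same size, hub, bore and material, but with twelve narrow notches (10 mm) around its rim. Origin: centre of its underside. Starts flat on the table, hub up. Not needed; leave it.
- counter: Tablet counter, fixed: white base 200 mm (x) by 260 mm (y), top 55 mm above the table, with a raised panel tower at its +y end, 55 mm wide, 110 mm high, its near face 111 mm from the shaft's axis. Origin: centre of the underside; the upright steel shaft stands at x -20, y -40 mm from it.
- seat (a point): Top of the round shoulder (60 mm across) at the shaft's foot, on the shaft's axis, 61 mm above the table; axes as the counter's. The wheel's underside rests here when fully home. Above it, up to 24 mm, the shaft has six outward teeth, 5 mm wide, out to radius 17 mm, on a core of radius 11 mm.
- teeth_top (a point): On the shaft's axis, 24 mm above the seat: level of the flat tops of the shaft's teeth. Not meshed, the wheel stops with its underside here. The teeth stand at an angle that differs each time and is not reported (seen from above). The wheel drops in when its teeth are within about 8 degrees of mid-way between the shaft's: some turn within 30 degrees either way does it.
- nose_tip (a point): End of the shaft, on its axis, 62 mm above the seat. From the teeth up to here it is a plain round nose of radius 10.5 mm, tapering over the last 4 mm; it guides the wheel before the teeth meet. The shaft turns stiffly (0.3 N m) and stays where turned; pressing lightly on the teeth while turning does not move it.
- cap: Retaining cap: round aluminium knob, 40 mm diameter, 28 mm high, 0.07 kg, with a plain blind bore in its underside, 25 mm diameter, 18 mm deep. Origin: centre of its underside, z up. Starts on the table, bore down. On the fitted wheel it slips over the 16 mm of nose that stand out and its rim rests on the hub's top; no thread.
- pill_bottle: Bystander: white pill bottle, 48 mm wide, 85 mm high; loose; leave it where it is.
- small_bottle: Bystander: amber bottle, 38 mm wide, 55 mm high; loose; leave it where it is.
- jar: Bystander: white jar, 60 mm wide, 70 mm high; loose; leave it where it is.
- carton_a: Bystander: medicine carton 50 x 110 x 35 mm; loose; leave it where it is.
- carton_b: Bystander: medicine carton 60 x 100 x 45 mm; loose; leave it where it is.
- spatula: Bystander: counting spatula 190 mm long, lying flat; loose; leave it where it is.
Mind the look-alikes: they are no part of the job. What is shaped like the cap but green or turquoise is not meant.

How it is judged:
By the outcome, as a careful person would: the job done as asked, in the order asked, and still so for the second after the job is handed in, with the robot touching nothing.
It also fails if it takes over 64 s, if anything falls off the work surface, if the arm or the gripper's body presses on something with over 40 N, if the wrist force passes 120 N, or if a joint passes its speed limit or range.

ROBOT

A 6-joint arm with a two-finger parallel gripper is mounted at the origin on the work surface. World frame = base frame: x ahead of the robot, y to its left, z up, the work surface at z = 0. Lengths are in m, angles in rad, forces in N, time in s.
With the tool pointing down it reaches from about 0.3 to 0.875 m from the base axis. Payload 6.4 kg.
Tool frame: the origin (TCP) lies at the very end of the fingers, on their centre line; the grasp point (between the pads) lies 19 mm behind it (robot.tcp_to_grasp is the distance from the TCP to the grasp point, in m); z points along the fingers, y is the line along which they close (so a half turn about z gives the same grasp; the last joint's range is limited). The gripper opens to 88 mm and grips with 3 to 60 N. Pads are 18 mm wide; open, the fingers measure 123 mm over their backs; the gripper's body (75 mm by 187 mm) begins 45 mm behind the grasp point.
Start: joints at [-1.552, 0.181, 1.607, -0, 1.354, -0.206], TCP at [0.128, -0.561, 0.239] pointing down, gripper open.
Joint ranges: [-2.99, 2.99], [-0.89, 2.07], [0.3, 2.58], [-1.14, 4.28], [0, 2.63], [-3.12, 3.12]. Speed limits (rad/s): [2.57, 2.57, 3.01, 3.14, 3.14, 3.14].

INTERFACE

Orientations are given as a unit quaternion [w, x, y, z].
In Python, from workcell import robot, eyes gives the robot as it stands. The module is installed in compiled form; this text tells all that it offers.
- The arm moves only by the tool arm_command, never from a script. Its argument "deltas" is text: rows parted by semicolons, each of 7 numbers parted by spaces: the turn, a rotation vector about the tool's x, y, z in degrees, then the shift along the tool's x, y, z in mm, then the finger opening in mm, from 0 to 88.1. In form: ax ay az tx ty tz fingers; .... A call has 1 to 12 rows; each row is the pose to reach, as a shift and turn from the pose commanded when the call began, along the tool's axes at that moment; what a row does not reach only later rows make up. A row lasts 1/10 s, in which the tool goes at most 50 mm and 8.59 degrees, less where a joint would pass 70% of its speed; a pose out of reach is approached as far as the arm can. A call with a gripper value outside its range is refused whole. The fingers move at their own pace and stop on an object; "newtons" is the grip in N (left out, the last holds). Time passes only in rows, so rows that repeat a pose let the fingers close. It gives the time, the measured TCP pose, the force, the opening and the grip force at its end, in the units of the state.
- robot.sense(): the state, without advancing time (a new reading comes with each control period).
- eyes.get_image(name): name is "side" or "top" or "wrist"; returns the picture (400x640x3 uint8, red, green, blue); there is no depth.
- eyes.calibration(name): a dict with "intrinsics" (3x3 intrinsics, pixels), "D" ([k1, k2, p1, p2, k3] as OpenCV has them; the pictures are not rectified), "eye" and "rotation" of the camera in the world; the wrist camera has in their place "tool_from_camera" (4x4, takes a point from camera to tool coordinates, whose origin is the TCP and whose axes are the flange's). Camera axes: x right, y up, looking along -z (the intrinsics and any distortion apply to the point x, -y, -z); pixel columns grow to the right and rows downward; lengths in m; the calibration is good to about 2 mm. A picture is of the moment at which its call begins: read the wrist's pose just before it. calibration takes no time and is no camera call.
- robot.sign_off(): hands the job in; it is judged then, once.
The state is a dict: "time_s": time; "joint_positions": joint angles; "qvel": joint speeds; "joint_torque": joint torques, N m; "tcp_pos": TCP position; "ee_rot": TCP orientation; "ft_force": force on the tool from outside, world axes, zero at the start; "torque": the same for the moment, N m; "opening": opening from 0.0 (shut) to 1.0 (fully open); "gripper_force": force on a finger pad.
Only numpy, scipy, OpenCV 4.12 (cv2) and the standard library are available. Lean on these libraries where they do the work, as an engineer would, in place of code of your own. Each camera call takes 0.05 s, during which the arm holds its last target. There are 200 camera calls.

## Working session

There is one attempt and no reset: what is moved stays moved. The work goes in short steps, Python scripts to look and compute and a tool call to move; the robot and the scene stay as the last step left them, time stands still between calls to the robot, and variables do not carry over. Pictures are saved under pics/ and viewed, at most 10 in all, crops included, and the job is handed in when it is done.

Besides the shell and the picture viewer there is one more tool, called after "Request:" as name(argument=value, ...) on one line, values as JSON. arm_command: Moves the arm, as the interface text tells. Its arguments: {"type":"object","properties":{"deltas":{"type":"string"},"newtons":{"type":"number"}},"required":["deltas"]}

```bash
mkdir -p pics
cat > h.py <<'E'
import numpy as np, cv2
from scipy.spatial.transform import Rotation as R
from workcell import robot, eyes
def tcp():
    s=robot.sense(); q=s["ee_rot"]; T=np.eye(4)
    T[:3,:3]=R.from_quat([q[1],q[2],q[3],q[0]]).as_matrix(); T[:3,3]=s["tcp_pos"]; return T,s
def cam(name,T=None):
    c=eyes.calibration(name); K=np.array(c["intrinsics"],float); D=np.array(c["D"],float)
    if name=="wrist":
        M=T@np.array(c["tool_from_camera"]); return K,D,M[:3,3],M[:3,:3]
    return K,D,np.array(c["eye"],float),np.array(c["rotation"],float)
def ray(c,uv):
    K,D,e,Rm=c; p=cv2.undistortPoints(np.array(uv,float).reshape(-1,1,2),K,D).reshape(-1,2)
    return e,(Rm@np.c_[p[:,0],-p[:,1],-np.ones(len(p))].T).T
def plane(c,uv,z):
    e,d=ray(c,uv); return e+d*((z-e[2])/d[:,2])[:,None]
def proj(c,P):
    K,D,e,Rm=c; q=(np.atleast_2d(P)-e)@Rm; q=q*[1,-1,-1]
    return cv2.projectPoints(q,np.zeros(3),np.zeros(3),K,D)[0].reshape(-1,2)
def snap(name,f):
    T,s=tcp(); im=eyes.get_image(name); cv2.imwrite(f"pics/{f}.png",im[...,::-1]); return im,cam(name,T)
E
python3 - <<'E'
from h import *
for n in("top","side"):
    im,c=snap(n,n+"0"); print(n,c[2],c[3][:,2],c[0][0,0],c[1])
T,s=tcp(); print(T.round(3)); print(np.array(eyes.calibration("wrist")["tool_from_camera"]).round(3), s["time_s"])
E
```

```text
Traceback (most recent call last):
IndexError: too many indices for array: array is 1-dimensional, but 2 were indexed
```

View pics/top0.png

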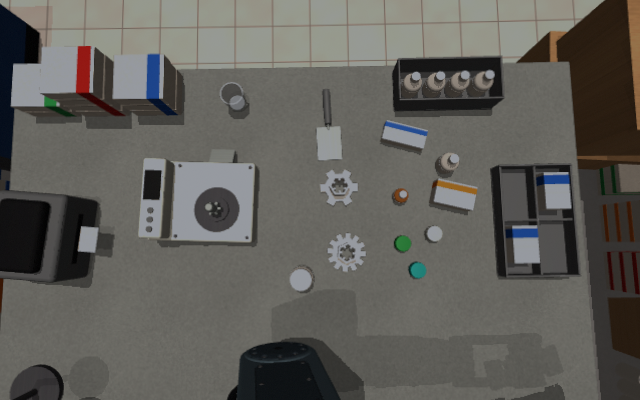

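The top view shows the large wheel at about (339,188), the small wheel at (346,252), the silver cap at (434,234), green decoys at (402,243) and (417,270), and the counter shaft near (214,209). The calibration format still needs checking.

Run:
```python
from workcell import robot, eyes
for n in("top","side","wrist"):print(n,eyes.calibration(n))
print(robot.sense())
```

```text
top {'intrinsics': array([[376.18282517,   0.        , 321.15315993],
       [  0.        , 376.18282517, 203.7888827 ],
       [  0.        ,   0.        ,   1.        ]]), 'D': array([0.01515022, 0.        , 0.        , 0.        , 0.        ]), 'eye': array([ 0.47485698, -0.07564415,  0.98425002]), 'rotation': array([-0.70005087, -0.03640758,  0.0325491 ,  0.7124211 ])}
side {'intrinsics': array([[483.69038399,   0.        , 311.79520025],
       [  0.        , 483.69038399, 192.2582395 ],
       [  0.        ,   0.        ,   1.        ]]), 'D': array([0.04594926, 0.        , 0.        , 0.        , 0.        ]), 'eye': array([ 0.11788786, -0.84802294,  0.98847003]), 'rotation': array([ 0.88665087,  0.37409666, -0.10914274, -0.24897748])}
wrist {'intrinsics': array([[350.17967924,   0.        , 318.84626861],
       [  0.        , 350.17967924, 197.23445921],
       [  0.        ,   0.        ,   1.        ]]), 'D': array([-0.04315575,  0.        ,  0.        ,  0.        ,  0.        ]), 'tool_from_camera': array([[ 5.36255226e-04,  9.49567554e-01,  3.13562070e-01,
         8.11
[... 300 characters left out ...]
ons': array([-1.55230072e+00,  1.81484785e-01,  1.60795198e+00,  1.03281849e-05,
        1.35378636e+00, -2.06293725e-01]), 'qvel': array([ 6.65531831e-04,  1.61321548e-04, -2.02835237e-05, -6.76287057e-04,
        1.00724994e-03, -4.54309046e-04]), 'joint_torque': array([-3.14528979e-04, -4.35195923e+01, -3.43038476e+01,  7.04360800e-02,
        3.41794803e-02, -5.37628250e-05]), 'tcp_pos': array([ 0.12818228, -0.5600143 ,  0.23786884]), 'ee_rot': array([-8.11172761e-04,  9.93690161e-01,  1.12157031e-01,  8.14573845e-05]), 'ft_force': array([-0.12781794,  0.46540715, -0.25674359]), 'torque': array([-0.01268013,  0.01409829,  0.05235042]), 'gripper_force': 0.0, 'opening': 0.9993367448735483}
```

```bash
sed -i 's/np.array(c\["rotation"\],float)$/R.from_quat(np.array(c["rotation"])[[1,2,3,0]]).as_matrix()/' h.py
python3 - <<'E'
from h import *
im,c=snap("top","top1"); im2,c2=snap("side","side1")
for n,uv,z in(("L",(339,188),.046),("S",(346,252),.046),("cap",(434,234),.028),("shaft",(209,208),.123),("cnt corners",(173,164),.055),("",(254,163),.055),("",(254,242),.055),("",(175,241),.055),("jar",(301,280),.07),("amb",(400,196),.055)):
    p=plane(c,uv,z)[0]; print(n,p.round(3), proj(c2,p)[0].round())
big=cv2.resize(im[150:290,140:460],None,fx=2.5,fy=2.5,interpolation=cv2.INTER_CUBIC); cv2.imwrite("pics/topcrop.png",big[...,::-1])
E
```

```text
L [ 0.606 -0.117  0.046] [322. 217.]
S [ 0.446 -0.131  0.046] [271. 244.]
cap [ 0.487 -0.355  0.028] [333. 307.]
shaft [0.554 0.186 0.123] [251. 139.]
cnt corners [0.673 0.298 0.055] [270. 126.]
 [0.672 0.095 0.055] [302. 161.]
 [0.474 0.095 0.055] [242. 185.]
 [0.48  0.289 0.055] [216. 147.]
jar [ 0.382 -0.02   0.07 ] [228. 220.]
amb [ 0.582 -0.267  0.055] [347. 257.]
```

View pics/topcrop.png

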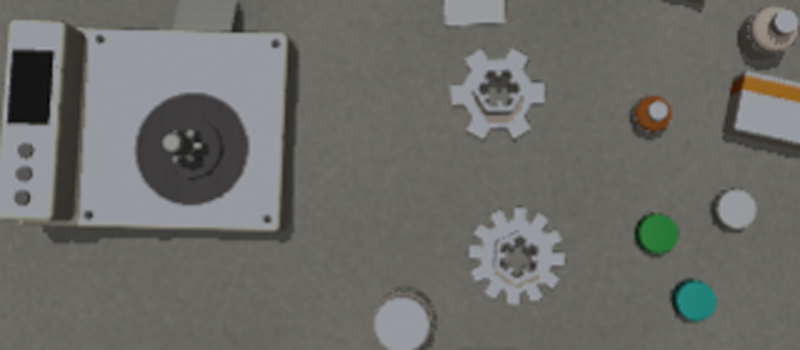

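View pics/side1.png

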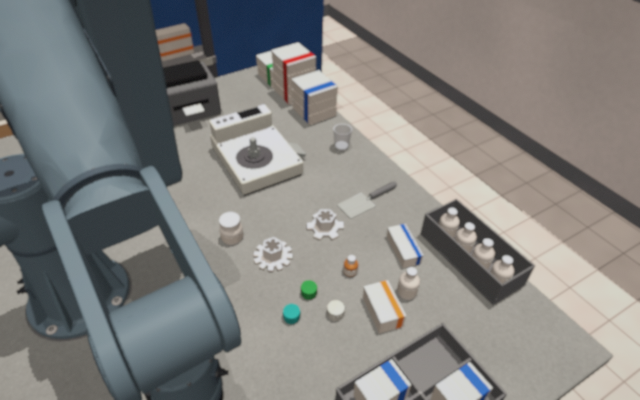

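The side view agrees: silver cap at (333,308), nose tip at about (253,141), large wheel at about (325,222). I'll look at the shaft from close up first, to read the tooth angle.

```bash
cat >> h.py <<'E'
def go(p,yaw=None):
    """delta row to world p with tool vertical and tool y at world yaw (deg)"""
    T,s=tcp(); y=np.degrees(np.arctan2(T[1,1],T[0,1])) if yaw is None else yaw
    a=np.radians(y); Y=np.array([np.cos(a),np.sin(a),0]); Z=np.array([0,0,-1.]); X=np.cross(Y,Z)
    Rd=np.c_[X,Y,Z]; rv=np.degrees(R.from_matrix(T[:3,:3].T@Rd).as_rotvec()); t=1000*T[:3,:3].T@(np.array(p)-T[:3,3])
    print("row",rv.round(1),t.round(1),"cur yaw",round(np.degrees(np.arctan2(T[1,1],T[0,1])),1),"tcp",T[:3,3].round(4))
E
python3 -c "
from h import *
go([.554,.186,.2])"
```

```text
row [-0.1 -0.  -0. ] [ 581.4 -632.4   39. ] cur yaw -77.1 tcp [ 0.1282 -0.5601  0.238 ]
```

Request:
arm_command(deltas="0 0 0 290 -316 0 88;0 0 0 290 -316 0 88;0 0 0 290 -316 0 88;0 0 0 290 -316 0 88;0 0 0 290 -316 0 88;0 0 0 290 -316 0 88;0 0 0 290 -316 0 88;0 0 0 290 -316 0 88;0 0 0 290 -316 0 88;0 0 0 581 -632 39 88;0 0 0 581 -632 39 88;0 0 0 581 -632 39 88")

```text
time_s: 1.35
tcp_pos: [0.4152, -0.0563, 0.2252]
ee_rot: [0.0, 0.994, 0.112, 0.0]
ft_force: [0.9, -0.0, 0.5]
opening: 1.0
gripper_force: 0.0
```

```bash
python3 -c "
from h import *
go([.554,.186,.2])"
```

```text
row [ 0. -0.  0.] [ 189.2 -205.3   25.2] cur yaw -77.1 tcp [ 0.4152 -0.0563  0.2252]
```

Request:
arm_command(deltas="0 0 0 189 -205 25 88;0 0 0 189 -205 25 88;0 0 0 189 -205 25 88;0 0 0 189 -205 25 88;0 0 0 189 -205 25 88;0 0 0 189 -205 25 88;0 0 0 189 -205 25 88;0 0 0 189 -205 25 88")

```text
time_s: 2.15
tcp_pos: [0.5525, 0.184, 0.1994]
ee_rot: [0.0, 0.994, 0.113, -0.001]
ft_force: [0.5, -0.2, -0.3]
opening: 0.998
gripper_force: 0.0
```

```bash
python3 -c "
from h import *
im,c=snap('wrist','w1')
print(tcp()[0].round(4)); p=proj(c,[[.554,.186,.123],[.554,.186,.085],[.554,.186,.061]]); print(p)
u,v=p[1].astype(int); cv2.imwrite('pics/w1c.png',cv2.resize(im[v-70:v+70,u-90:u+90],None,fx=4,fy=4,interpolation=cv2.INTER_CUBIC)[...,::-1]);print(u-90,v-70)"
```

```text
[[ 9.748e-01  2.231e-01 -1.200e-03  5.525e-01]
 [ 2.231e-01 -9.748e-01 -6.000e-04  1.833e-01]
 [-1.300e-03  3.000e-04 -1.000e+00  1.997e-01]
 [ 0.000e+00  0.000e+00  0.000e+00  1.000e+00]]
[[317.13348561 205.12195218]
 [317.3230268  188.67181403]
 [317.41897066 180.35512735]]
227 118
```

View pics/w1c.png

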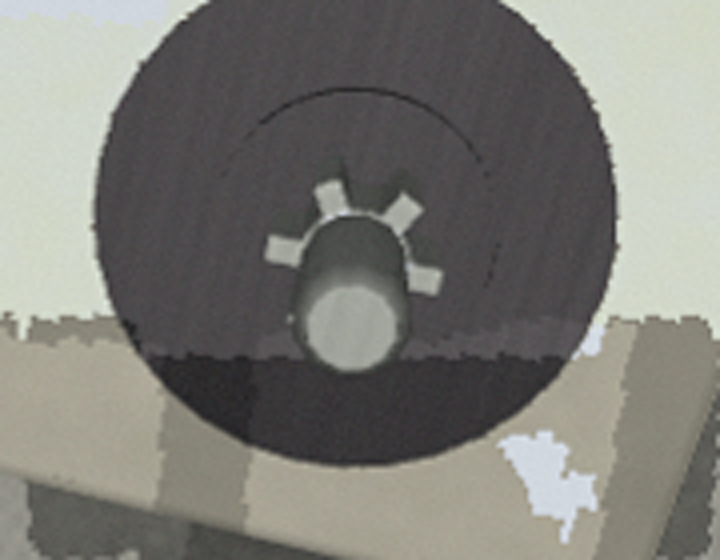

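Crop (offset 227,118, ×4): the nose end is at about (351,328), and four teeth have outer ends near (268,248), (327,184), (413,202) and (440,281). I'll fit the axis and tooth angle.

```bash
cat >> h.py <<'E'
def teethfit(P,r=None):
    from scipy.optimize import least_squares
    th=lambda q:np.degrees(np.arctan2(P[:,1]-q[1],P[:,0]-q[0]))
    def f(q):
        a=q[2]*1000; t=th(q); k=np.round((t-a)/60)*60+a; rr=q[3] if r is None else r
        return (P[:,:2]-q[:2]-rr*np.c_[np.cos(np.radians(k)),np.sin(np.radians(k))]).ravel()
    best=min((least_squares(f,[*P[:,:2].mean(0),a/1000,.017],x_scale=[.01,.01,.01,.01]) for a in range(-30,30,10)),key=lambda s:s.cost)
    print("centre",best.x[:2].round(4),"angle",round(best.x[2]*1000,1),"r",best.x[3],"res mm",(best.fun*1000).round(1))
E
python3 - <<'E'
from h import *
T,s=tcp(); c=cam("wrist",T)
o=np.array([227,118]); g=lambda l:o+(np.array(l)+.5)/4-.5
P=plane(c,g([(268,248),(327,184),(413,202),(440,281)]),.085); print(P)
teethfit(P); teethfit(P,.017)
print(plane(c,g([(351,328)]),.123), plane(c,g([(356,225)]),.0615))
go([.606,-.117,.2],-60)
E
```

```text
[[0.55697842 0.20473801 0.085     ]
 [0.57184981 0.19634289 0.085     ]
 [0.57208949 0.17957499 0.085     ]
 [0.55793461 0.17077853 0.085     ]]
centre [0.5574 0.1877] angle -28.7 r 0.016900429961524317 res mm [-0.   0.1  0.  -0.1 -0.1 -0.   0.2 -0. ]
centre [0.5574 0.1877] angle -28.7 r 0.017 res mm [ 0.   0.1 -0.  -0.2 -0.2  0.   0.2  0.1]
[[0.55732006 0.1879498  0.123     ]] [[0.55925418 0.18802251 0.0615    ]]
row [  0.    0.1 -17.1] [-1.490e+01  3.046e+02 -2.000e-01] cur yaw -77.1 tcp [0.5525 0.1833 0.1997]
```

Request:
arm_command(deltas="0 0 -9 -7 152 0 88;0 0 -9 -7 152 0 88;0 0 -9 -7 152 0 88;0 0 -17 -15 305 0 88;0 0 -17 -15 305 0 88;0 0 -17 -15 305 0 88;0 0 -17 -15 305 0 88;0 0 -17 -15 305 0 88;0 0 -17 -15 305 0 88;0 0 -17 -15 305 0 88")

```text
time_s: 3.2
tcp_pos: [0.606, -0.1154, 0.2003]
ee_rot: [-0.0, 0.966, 0.258, -0.0]
ft_force: [0.2, 0.2, 0.5]
opening: 0.996
gripper_force: 0.0
```

```bash
python3 -c "
from h import *
im,c=snap('wrist','w2')
print(tcp()[0].round(4)); p=proj(c,[[.606,-.117,.046],[.606,-.117,.01]]); print(p)
u,v=p[0].astype(int); cv2.imwrite('pics/w2c.png',cv2.resize(im[v-70:v+70,u-90:u+90],None,fx=4,fy=4,interpolation=cv2.INTER_CUBIC)[...,::-1]);print(u-90,v-70)"
```

```text
[[ 8.661e-01  4.998e-01 -1.000e-04  6.062e-01]
 [ 4.998e-01 -8.661e-01  3.000e-04 -1.151e-01]
 [ 1.000e-04 -4.000e-04 -1.000e+00  2.003e-01]
 [ 0.000e+00  0.000e+00  0.000e+00  1.000e+00]]
[[321.19263315 178.97484741]
 [320.97556188 169.33840409]]
231 108
```

View pics/w2c.png

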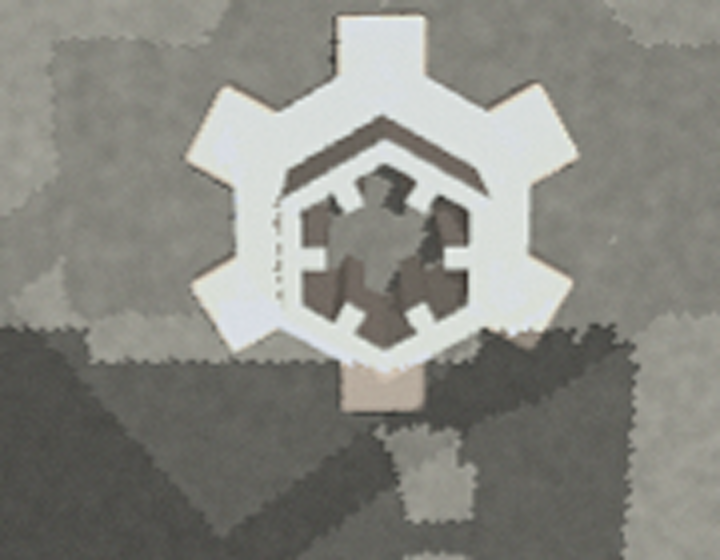

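Crop (offset 231,108, ×4): the bore teeth tips are left at (326,258), right at (444,258), and lower at (357,315) and (412,315). The hub hexagon's vertices are at (384,141) and (385,372), so the flats line up with the finger closing line.

Run:
```python
from h import *
T,s=tcp(); c=cam("wrist",T)
o=np.array([231,108]); g=lambda l:o+(np.array(l)+.5)/4-.5
P=plane(c,g([(326,258),(444,258),(357,312),(413,312),(357,206),(413,206)]),.046)
teethfit(P,.013); teethfit(P)
Q=plane(c,g([(384,141),(385,371)]),.046); print(Q.mean(0),np.linalg.norm(Q[0]-Q[1]))
Q=plane(c,g([(381,16),(383,410)]),.01); print(Q.mean(0),np.linalg.norm(Q[0]-Q[1]))
m=plane(c,g([(385,257)]),.046)[0]; print(m)
go([m[0],m[1],.017],-60)
```

```text
centre [ 0.6139 -0.1181] angle 0.2 r 0.017 res mm [ 0.2  0.2  0.2  0.1 -0.6 -0.7 -0.9 -0.3  0.8  0.   0.3  0.7]
centre [ 0.6139 -0.1181] angle 0.2 r 0.013364224312408723 res mm [ 0.4 -0.1  0.   0.4 -0.3 -0.7 -0.7  0.   0.6 -0.3 -0.   0.7]
[ 0.61388407 -0.1180365   0.046     ] 0.05227792101042444
[ 0.61425853 -0.11800581  0.01      ] 0.0985650274189389
[ 0.61432081 -0.1179024   0.046     ]
row [-0. -0. -0.] [  5.6   6.5 183.3] cur yaw -60.0 tcp [ 0.6062 -0.1151  0.2003]
```

Request:
arm_command(deltas="0 0 0 6 6.5 40 88;0 0 0 6 6.5 80 88;0 0 0 6 6.5 120 88;0 0 0 6 6.5 150 88;0 0 0 6 6.5 170 88;0 0 0 6 6.5 184 88;0 0 0 6 6.5 184 88;0 0 0 6 6.5 184 40;0 0 0 6 6.5 184 40;0 0 0 6 6.5 184 40;0 0 0 6 6.5 184 40;0 0 0 6 6.5 184 40", newtons=30)

```text
time_s: 4.45
tcp_pos: [0.6153, -0.1197, 0.0168]
ee_rot: [0.0, 0.966, 0.258, 0.0]
ft_force: [0.1, -0.1, 0.0]
opening: 0.568
gripper_force: 0.0
```

Request:
arm_command(deltas="0 0 0 0 0 0 40;0 0 0 0 0 0 40;0 0 0 0 0 0 40;0 0 0 0 0 -30 40;0 0 0 0 0 -70 40;0 0 0 0 0 -110 40;0 0 0 0 0 -150 40;0 0 0 0 0 -150 40")

```text
time_s: 5.25
tcp_pos: [0.6185, -0.1209, 0.1727]
ee_rot: [0.003, 0.966, 0.258, 0.004]
ft_force: [0.5, -0.2, -1.0]
opening: 0.52
gripper_force: 30.0
```

```bash
python3 -c "
from h import *
go([.5580,.1880,.167],-58.7)
im,c=snap('wrist','w3'); cv2.imwrite('pics/w3c.png',im[150:400,100:540,::-1])"
```

```text
row [ 0.5 -0.4 -1.4] [ 101.4 -298.     3.8] cur yaw -60.1 tcp [ 0.6185 -0.1209  0.1727]
```

View pics/w3c.png

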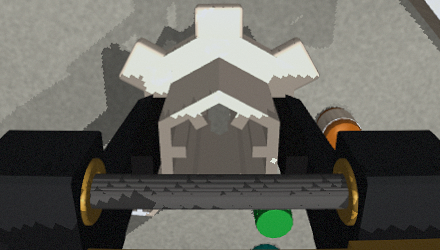

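The wheel is gripped (hub 46 mm between the fingers). Next I carry it over the shaft at yaw −58.7.

Request:
arm_command(deltas="0 0 -1 25 -74 0 40;0 0 -1 50 -149 2 40;0 0 -1 76 -223 4 40;0 0 -1.4 101 -298 4 40;0 0 -1.4 101 -298 4 40;0 0 -1.4 101 -298 4 40;0 0 -1.4 101 -298 4 40;0 0 -1.4 101 -298 4 40;0 0 -1.4 101 -298 4 40;0 0 -1.4 101 -298 4 40;0 0 -1.4 101 -298 4 40")

```text
time_s: 6.4
tcp_pos: [0.5544, 0.1876, 0.1618]
ee_rot: [0.0, 0.963, 0.268, -0.0]
ft_force: [0.0, 0.3, -2.3]
opening: 0.519
gripper_force: 30.0
```

```bash
python3 -c "
from h import *
go([.5575,.1878,.130],-58.7); print(tcp()[1]['ft_force'])
im,c=snap('side','s4'); cv2.imwrite('pics/s4c.png',cv2.resize(im[80:200,180:340],None,fx=4,fy=4,interpolation=cv2.INTER_CUBIC)[...,::-1])"
```

```text
row [ 0.   0.  -0.2] [ 2.8  1.4 31.8] cur yaw -58.9 tcp [0.5544 0.1876 0.1618]
[ 0.00978822  0.26857129 -2.25974372]
```

View pics/s4c.png

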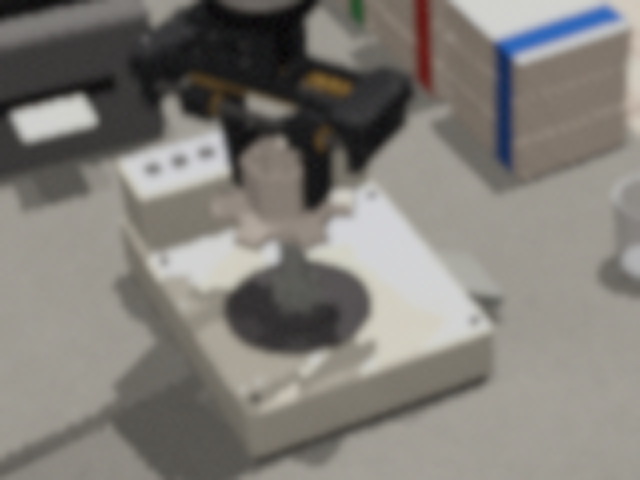

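The wheel hangs just above the nose (side crop, around (290,235)). I'll correct xy and lower it onto the nose.

Request:
arm_command(deltas="0 0 -0.2 2.8 1.4 0 40;0 0 -0.2 2.8 1.4 10 40;0 0 -0.2 2.8 1.4 15 40;0 0 -0.2 2.8 1.4 20 40;0 0 -0.2 2.8 1.4 25 40;0 0 -0.2 2.8 1.4 30 40;0 0 -0.2 2.8 1.4 35 40;0 0 -0.2 2.8 1.4 35 40")

```text
time_s: 7.25
tcp_pos: [0.5566, 0.1894, 0.1262]
ee_rot: [-0.0, 0.962, 0.271, -0.001]
ft_force: [-0.0, 0.5, -1.8]
opening: 0.52
gripper_force: 30.0
```

```bash
python3 -c "
from h import *
go([.5575,.1878,.100],-58.7); s=tcp()[1]; print(s['ft_force'],s['torque'])"
```

```text
row [-0.   0.1  0.2] [-0.1  1.9 26.2] cur yaw -58.5 tcp [0.5566 0.1894 0.1262]
[-0.02346347  0.51339159 -1.81374537] [0.02277677 0.03104253 0.03261093]
```

Request:
arm_command(deltas="0 0 0.2 0 1.5 5 40;0 0 0.2 0 1.5 10 40;0 0 0.2 0 1.5 14 40;0 0 0.2 0 1.5 18 40;0 0 0.2 0 1.5 22 40;0 0 0.2 0 1.5 25 40;0 0 0.2 0 1.5 28 40;0 0 0.2 0 1.5 31 40;0 0 0.2 0 1.5 31 40")

```text
time_s: 8.15
tcp_pos: [0.5577, 0.1881, 0.0957]
ee_rot: [-0.0, 0.963, 0.27, -0.0]
ft_force: [-1.0, -0.4, -2.4]
opening: 0.518
gripper_force: 30.0
```

```bash
python3 -c "
from h import *
go([.5575,.1878,.079],-58.7); s=tcp()[1]; print(s['ft_force'],s['torque'])"
```

```text
row [-0.  0. -0.] [-0.3  0.2 16.7] cur yaw -58.7 tcp [0.5577 0.1881 0.0957]
[-1.01876208 -0.43271276 -2.42303862] [-0.00503121 -0.0030468   0.00927514]
```

It is meshed, 6 mm past the tooth tops with no load. Lowering on to the shoulder.

Request:
arm_command(deltas="0 0 0 -0.3 0.2 4 40;0 0 0 -0.3 0.2 8 40;0 0 0 -0.3 0.2 12 40;0 0 0 -0.3 0.2 14 40;0 0 0 -0.3 0.2 16 40;0 0 0 -0.3 0.2 17 40;0 0 0 -0.3 0.2 18 40;0 0 0 -0.3 0.2 18 40")

```text
time_s: 8.95
tcp_pos: [0.5578, 0.1879, 0.0781]
ee_rot: [-0.0, 0.963, 0.27, -0.0]
ft_force: [0.3, -0.4, -1.6]
opening: 0.517
gripper_force: 30.0
```

Request:
arm_command(deltas="0 0 0 0 0 0.5 40;0 0 0 0 0 1 40;0 0 0 0 0 1.5 40;0 0 0 0 0 2 40;0 0 0 0 0 2 40")

```text
time_s: 9.45
tcp_pos: [0.558, 0.1879, 0.0776]
ee_rot: [0.0, 0.963, 0.27, 0.0]
ft_force: [-5.0, -1.7, 9.1]
opening: 0.517
gripper_force: 30.0
```

Request:
arm_command(deltas="0 0 0 0 0 -0.5 60;0 0 0 0 0 -1 88;0 0 0 0 0 -1 88;0 0 0 0 0 -1 88;0 0 0 0 0 -1 88;0 0 0 0 0 -1 88;0 0 0 0 0 -20 88;0 0 0 0 0 -50 88;0 0 0 0 0 -85 88;0 0 0 0 0 -122 88;0 0 0 0 0 -122 88;0 0 0 0 0 -122 88")

```text
time_s: 10.65
tcp_pos: [0.5584, 0.1879, 0.1991]
ee_rot: [0.0, 0.963, 0.27, 0.001]
ft_force: [-1.2, 0.5, -0.7]
opening: 1.001
gripper_force: 0.0
```

```bash
python3 -c "
from h import *
im,c=snap('wrist','w5')
p=proj(c,[[.5577,.1879,.107]]); print(p)
u,v=p[0].astype(int); cv2.imwrite('pics/w5c.png',cv2.resize(im[v-70:v+70,u-90:u+90],None,fx=4,fy=4,interpolation=cv2.INTER_CUBIC)[...,::-1]);print(u-90,v-70)
go([.487,-.355,.19],-60)"
```

```text
[[319.12715592 201.68859815]]
229 131
row [-0.   0.   1.3] [-342.   427.3    7.7] cur yaw -58.7 tcp [0.5574 0.1878 0.1976]
```

View pics/w5c.png

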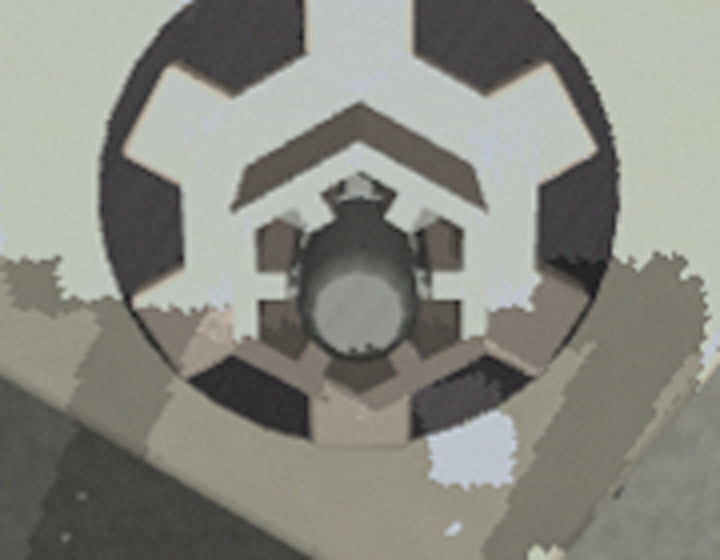

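The wheel is home with its teeth meshed around the shaft (nose end at crop (360,305), hub square to it). On to the cap.

Request:
arm_command(deltas="0 0 1.3 -342 427 0 60;0 0 1.3 -342 427 0 60;0 0 1.3 -342 427 0 60;0 0 1.3 -342 427 0 60;0 0 1.3 -342 427 0 60;0 0 1.3 -342 427 0 60;0 0 1.3 -342 427 0 60;0 0 1.3 -342 427 0 60;0 0 1.3 -342 427 0 60;0 0 1.3 -342 427 0 60;0 0 1.3 -342 427 0 60;0 0 1.3 -342 427 0 60")

```text
time_s: 11.9
tcp_pos: [0.485, -0.3595, 0.1959]
ee_rot: [-0.0, 0.967, 0.256, -0.001]
ft_force: [-0.4, -0.2, 0.2]
opening: 0.682
gripper_force: 0.0
```

Request:
arm_command(deltas="0 0 0 0 0 0 60;0 0 0 0 0 0 60;0 0 0 0 0 0 60")

```text
time_s: 12.2
tcp_pos: [0.4874, -0.3529, 0.1975]
ee_rot: [-0.001, 0.966, 0.26, -0.0]
ft_force: [-0.7, -0.3, 0.6]
opening: 0.684
gripper_force: 0.0
```

```bash
python3 -c "
from h import *
im,c=snap('wrist','w6')
p=proj(c,[[.487,-.355,.028]]); print(p)
u,v=p[0].astype(int); cv2.imwrite('pics/w6c.png',cv2.resize(im[v-70:v+70,u-90:u+90],None,fx=4,fy=4,interpolation=cv2.INTER_CUBIC)[...,::-1]);print(u-90,v-70)
go([.487,-.355,.19],-60)"
```

```text
[[321.48713297 175.24685135]]
231 105
row [-0.   0.   0.1] [-1.5  1.4  7.8] cur yaw -59.9 tcp [ 0.4876 -0.353   0.1978]
```

View pics/w6c.png

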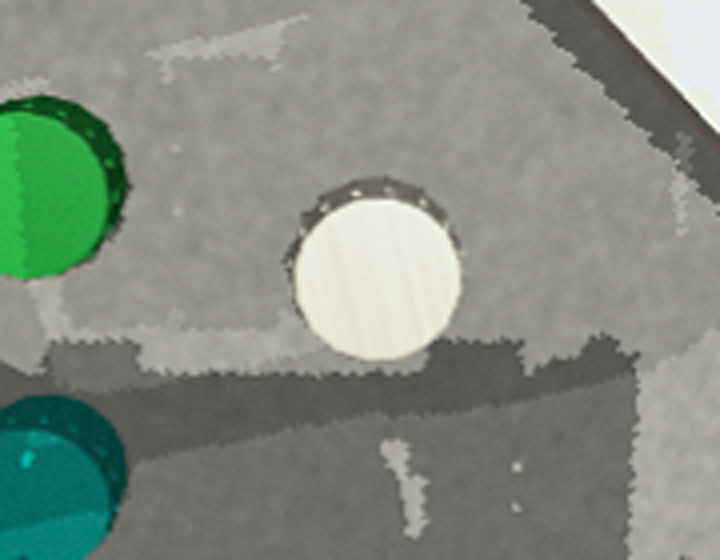

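Crop (offset 231,105, ×4): the aluminium cap's top is centred at (379,279), spanning 295–462. Green at (35,195) and teal at (50,480) stay clear.

Run:
```python
from h import *
T,s=tcp(); c=cam("wrist",T)
o=np.array([231,105]); g=lambda l:o+(np.array(l)+.5)/4-.5
Q=plane(c,g([(295,279),(462,279),(379,198),(379,361)]),.028); print(Q.mean(0),np.linalg.norm(Q[0]-Q[1]),np.linalg.norm(Q[2]-Q[3]))
m=Q.mean(0); go([m[0],m[1],.005],-60); print(plane(c,g([(128,185)]),.028)-m)
```

```text
[ 0.48945458 -0.35805262  0.028     ] 0.03886888862959066 0.039147437164838
row [-0.   0.   0.1] [ -0.9   5.4 192.8] cur yaw -59.9 tcp [ 0.4876 -0.353   0.1978]
[[-0.0094233   0.06081705  0.        ]]
```

Request:
arm_command(deltas="0 0 0 -0.9 5.4 40 60;0 0 0 -0.9 5.4 80 60;0 0 0 -0.9 5.4 120 60;0 0 0 -0.9 5.4 150 60;0 0 0 -0.9 5.4 172 60;0 0 0 -0.9 5.4 187 60;0 0 0 -0.9 5.4 193 60;0 0 0 -0.9 5.4 193 60;0 0 0 -0.9 5.4 193 34;0 0 0 -0.9 5.4 193 34;0 0 0 -0.9 5.4 193 34;0 0 0 -0.9 5.4 193 34", newtons=20)

```text
time_s: 13.45
tcp_pos: [0.4898, -0.3605, 0.0064]
ee_rot: [0.001, 0.966, 0.259, 0.0]
ft_force: [-0.9, 1.2, 5.6]
opening: 0.45
gripper_force: 20.0
```

Request:
arm_command(deltas="0 0 0 0 0 0 34;0 0 0 0 0 0 34;0 0 0 0 0 0 34;0 0 0 0 0 0 34")

```text
time_s: 13.85
tcp_pos: [0.4898, -0.3605, 0.0064]
ee_rot: [0.001, 0.966, 0.259, 0.0]
ft_force: [-0.1, 0.5, 7.2]
opening: 0.449
gripper_force: 20.0
```

```bash
python3 -c "
from h import *
s=tcp()[1]; print(s['opening'],s['gripper_force'],s['ft_force'])
go([.5577,.1879,.172],-60)"
```

```text
0.4489707484189219 20.002685375511646 [-0.12023783  0.48004767  7.21528639]
row [ 0.1 -0.  -0. ] [ 332.9 -440.8 -166.3] cur yaw -60.0 tcp [ 0.4898 -0.3605  0.0064]
```

The cap is held (39.6 mm). Lift and carry.

Request:
arm_command(deltas="0 0 0 0 0 -20 34;0 0 0 0 0 -60 34;0 0 0 0 0 -100 34;0 0 0 15 -20 -140 34;0 0 0 40 -52 -166 34;0 0 0 66 -88 -166 34;0 0 0 95 -126 -166 34;0 0 0 124 -164 -166 34;0 0 0 153 -203 -166 34;0 0 0 182 -241 -166 34;0 0 0 211 -279 -166 34;0 0 0 240 -318 -166 34")

```text
time_s: 15.05
tcp_pos: [0.538, 0.0374, 0.1714]
ee_rot: [0.0, 0.966, 0.259, 0.0]
ft_force: [0.4, -0.2, -0.7]
opening: 0.453
gripper_force: 20.0
```

```bash
python3 -c "
from h import *
go([.557,.1875,.172],-60)"
```

```text
row [ 0. -0. -0.] [  91.4 -120.5   -0.7] cur yaw -60.0 tcp [0.538  0.0374 0.1714]
```

Request:
arm_command(deltas="0 0 0 29 -38 0 34;0 0 0 58 -77 0 34;0 0 0 80 -105 0 34;0 0 0 91.4 -120.5 0 34;0 0 0 91.4 -120.5 0 34;0 0 0 91.4 -120.5 0 34;0 0 0 91.4 -120.5 0 34;0 0 0 91.4 -120.5 0 34")

```text
time_s: 15.85
tcp_pos: [0.5572, 0.1844, 0.1711]
ee_rot: [0.0, 0.966, 0.258, -0.0]
ft_force: [-0.2, 0.5, 0.2]
opening: 0.452
gripper_force: 20.0
```

```bash
python3 -c "
from h import *
go([.557,.1875,.128],-60)
im,c=snap('side','s7');im2,c2=snap('wrist','w7'); 
a=cv2.resize(im[90:180,200:310],None,fx=3.6,fy=3.6,interpolation=cv2.INTER_CUBIC)
b=cv2.resize(im2[130:330,220:420],None,fx=1.62,fy=1.62)
cv2.imwrite('pics/m7.png',np.hstack([a,b])[...,::-1])"
```

```text
row [ 0.   0.  -0.1] [ 1.4 -2.8 43.1] cur yaw -60.1 tcp [0.5572 0.1844 0.1711]
```

Request:
arm_command(deltas="0 0 0 1.4 -2.8 0 34;0 0 0 1.4 -2.8 15 34;0 0 0 1.4 -2.8 28 34;0 0 0 1.4 -2.8 36 34;0 0 0 1.4 -2.8 39 34;0 0 0 1.4 -2.8 39 34;0 0 0 1.4 -2.8 39 34;0 0 0 1.4 -2.8 39 34")

```text
time_s: 16.75
tcp_pos: [0.5574, 0.1889, 0.1328]
ee_rot: [0.0, 0.966, 0.259, 0.001]
ft_force: [-0.2, -0.6, -0.6]
opening: 0.45
gripper_force: 20.0
```

```bash
python3 -c "
from h import *
go([.557,.1875,.113],-60); print(tcp()[1]['ft_force'])"
```

```text
row [ 0.  -0.1 -0. ] [-1.   1.  19.8] cur yaw -60.0 tcp [0.5574 0.1889 0.1328]
[-0.1602872  -0.63669078 -0.59265137]
```

Lower onto the nose, about 9 mm first, and check the force.

Request:
arm_command(deltas="0 0 0 -1 1 0 34;0 0 0 -1 1 2 34;0 0 0 -1 1 4 34;0 0 0 -1 1 6 34;0 0 0 -1 1 8 34;0 0 0 -1 1 9.5 34;0 0 0 -1 1 9.5 34")

```text
time_s: 17.45
tcp_pos: [0.5563, 0.1874, 0.1223]
ee_rot: [-0.0, 0.966, 0.259, -0.0]
ft_force: [0.6, 0.0, 0.2]
opening: 0.452
gripper_force: 20.0
```

```bash
python3 -c "
from h import *
go([.557,.1875,.113],-60); print(tcp()[1]['ft_force'])"
```

```text
row [-0.  0. -0.] [0.6 0.2 9.3] cur yaw -60.0 tcp [0.5563 0.1874 0.1223]
[0.63203358 0.03002787 0.22386247]
```

Request:
arm_command(deltas="0 0 0 0.6 0 2 34;0 0 0 0.6 0 4 34;0 0 0 0.6 0 6 34;0 0 0 0.6 0 7.5 34;0 0 0 0.6 0 8.5 34;0 0 0 0.6 0 9 34;0 0 0 0.6 0 9.5 34;0 0 0 0.6 0 9.5 34")

```text
time_s: 18.25
tcp_pos: [0.5572, 0.1877, 0.1135]
ee_rot: [0.0, 0.966, 0.259, 0.0]
ft_force: [-1.3, 0.2, 2.3]
opening: 0.449
gripper_force: 20.0
```

Contact is at the predicted height (0.1135). Release, then retract.

Request:
arm_command(deltas="0 0 0 0 0 0 50;0 0 0 0 0 0 65;0 0 0 0 0 0 65;0 0 0 0 0 0 65;0 0 0 0 0 0 65;0 0 0 0 0 -10 65;0 0 0 0 0 -25 65;0 0 0 0 0 -50 65;0 0 0 0 0 -80 65;0 0 0 0 0 -110 65;0 0 0 0 0 -110 65")

```text
time_s: 19.35
tcp_pos: [0.5602, 0.1882, 0.2301]
ee_rot: [0.001, 0.966, 0.259, 0.005]
ft_force: [-0.5, 0.6, 0.3]
opening: 0.739
gripper_force: 0.0
```

```bash
python3 -c "
from h import *
im,c=snap('side','s8');im2,c2=snap('wrist','w8'); 
for z in(.107,.135): print(proj(c2,[[.5577,.1879,z]]))
a=cv2.resize(im[90:190,200:300],(400,400),interpolation=cv2.INTER_CUBIC)
b=cv2.resize(im2[100:300,220:420],(400,400))
cv2.imwrite('pics/m8.png',np.hstack([a,b])[...,::-1])"
```

```text
[[318.5133752  191.52381018]]
[[318.58757527 202.86016449]]
```

View pics/m8.png

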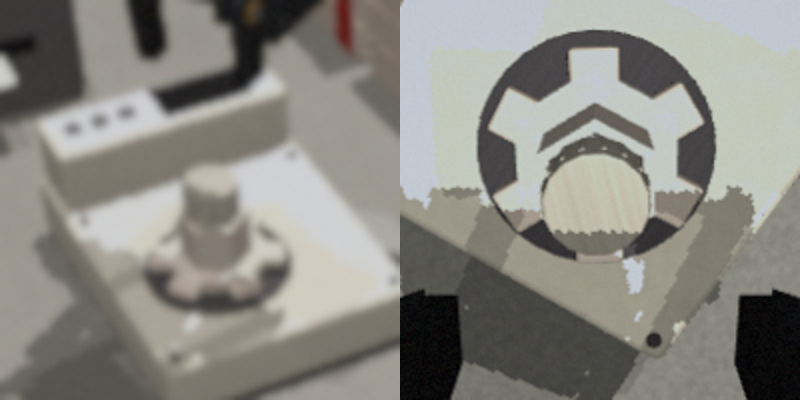

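The picture shows the cap sitting level on the hub: at about (210,195) in the side view, and centred on the hub at about (597,208) in the wrist view. The wheel lies flat on the shoulder and the gripper is clear.

```bash
python3 -c "
from workcell import robot
print(robot.sign_off())"
```

```text
the job is handed in; nothing more can be done
None
```

The six-notch wheel is meshed and sits fully home on the shoulder, the aluminium cap rests on its hub with the gripper clear, nothing else was moved, and I handed the job in at about 19.5 s.

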